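Turn a paint tin over in the turn-over stand

TASK

The touch-up paint in the teal tin has settled. Swing the stand's yellow bar fully over the tin's lid so that the tin cannot drop out, then turn the cup over gently by its spoked handle until the tin is fully upside down and leave it so for two seconds. Then gently turn it back until the tin stands fully upright again, with the bar still over the lid, and leave the other things on the bench alone.

Things in the scene. Friction and masses are not known exactly. Their poses are not given: they have to be found in the camera images.
- stand: Blue turn-over stand bolted to the bench: base plate 200 x 170 x 12 mm (x, y, z), origin at the centre of its underside. Two side plates at y = +-62 mm (12 thick, 50 wide in x, 150 high) carry a level shaft along the stand's y axis, 130 mm above the bench. Yaw up to 0.35 rad either way.
- hub (a point): Centre of the red hub (diameter 36 mm) of the four-spoked handle on the shaft, 115 mm to the stand's -y side, 130 mm above the bench; has the stand's axes. Spokes: 12 mm round bars in the stand's x-z plane, ending in red balls of 22 mm, ball centres 88 mm from the hub's. With the cup upright or upside down they make an X (45 degrees from vertical).
- cradle (a joint): Turn of cup, tin, bar and spoked handle together, rad: 0 = upright, grows as the top of the handle is pushed to the stand's +x; 3.14 = upside down. Stops at 0 and 3.14. Stays where left: friction 0.35 N m (4 to 9 N on a spoke). Leading one ball over the top from side to side is a quarter turn; follow its arc, as a level push on a ball leaning towards the finger jams by friction.
- bar (a joint): Swing of the yellow bar about its post, rad: 0 = fully over the lid, against its stop (it then points to the stand's -x from the post, across the middle of the lid); grows as it swings open to the stand's +y (clockwise from above), at most 2.0. Starts between 1.0 and 1.9. Stays where it is left: friction 0.12 N m (1.3 N at the knob).
- bar_pivot (a point): On the axis of the steel post that the bar turns on, at the bar's underside; fixed to the cup, with its axes. With the cup upright it is 51 mm to the stand's +x from the middle of the cup, 178 mm above the bench.
- bar_knob (a point): Centre of the top of the black upright knob near the bar's free end, 94 mm from the post's axis, 211 mm above the bench with the cup upright. Knob: round, diameter 16 mm, 26 mm high, on top of the bar (18 mm wide, 7 mm thick). It may be pinched or pushed.
- tin: Closed round paint tin, teal with a narrow white band and bare metal lid, diameter 70 mm, 85 mm high, about 0.4 kg; origin at the centre of its underside, z up through the lid. Stands loose in the cup (2.5 mm play all round), any yaw, its lid 3 mm below the bar. Drops out of the upturned cup if the bar is not over it.
- cup_floor (a point): Centre of the inner floor of the dark steel cup that hangs on the shaft between the side plates: outer diameter 83 mm, 45 mm deep, 90 mm above the bench when upright. Turns with the cup; z axis points out of its mouth.
- spray_can: Bystander: red spray can, diameter 58 mm, 170 mm high, standing on the bench beyond the stand; origin at the centre of its underside.
- screw_jar: Bystander: amber jar with blue cap, diameter 64 mm, 90 mm high, standing on the bench beyond the stand; origin at the centre of its underside.
- wrench: Bystander: steel wrench, 170 mm long, lying on the bench to the left of the stand; origin at the centre of its underside.
There are look-alikes about, which are no part of the job. There is more than one size of the tin; the job needs the larger.

How it is judged:
By the outcome, as a careful person would: the job done as asked, in the order asked, and still so for the second after the job is handed in, with the robot touching nothing.
It also fails if it takes over 70 s, if anything falls off the work surface, if the arm or the gripper's body presses on something with over 40 N, if the wrist force passes 120 N, or if a joint passes its speed limit or range.

ROBOT

A 7-joint arm with a two-finger parallel gripper is mounted at the origin on the work surface. World frame = base frame: x ahead of the robot, y to its left, z up, the work surface at z = 0. Lengths are in m, angles in rad, forces in N, time in s.
With the tool pointing down it reaches from about 0.35 to 0.9 m from the base axis. Payload 8.1 kg.
Tool frame: the origin (TCP) lies at the very end of the fingers, on their centre line; the grasp point (between the pads) lies 19 mm behind it; z points along the fingers, y is the line along which they close (so a half turn about z gives the same grasp; the last joint's range is limited). The gripper opens to 92 mm and grips with 3 to 60 N. Pads are 19 mm wide; open, the fingers measure 130 mm over their backs; the gripper's body (75 mm by 190 mm) begins 47 mm behind the grasp point.
Start: joints at [1.175, 0.434, 0.025, 1.573, -0.012, 1.134, -0.075], TCP at [0.18, -0.598, 0.227] pointing down, gripper open.
Joint ranges: [-2.62, 2.62], [-0.44, 2.09], [-1.27, 1.32], [0.08, 2.57], [-1.32, 4.46], [0.12, 2], [-2.74, 2.74]. Speed limits (rad/s): [2.22, 2.22, 3.01, 3.01, 3.14, 3.14, 3.14].

INTERFACE

Orientations are given as a rotation vector (axis times angle).
In Python, from cell import arm gives the robot as it stands.
- The arm moves only by the tool carry_out, never from a script. Its argument "commands" is a list of rows, each a list of 7 numbers: the opening, from 0 (shut) to 1 (fully open), then the shift along the tool's x, y, z each as a share of 0.025 m, from -1 to 1, then the turn, a rotation vector about the tool's x, y, z each as a share of 0.1 rad, from -1 to 1. A call has 1 to 8 rows; each row shifts and turns the commanded pose from where the row before left it, along the tool's axes as they then stand; what a row does not reach is not made up. A row lasts 1/10 s, in which the tool goes at most 50 mm and 8.59 degrees, less where a joint would pass 70% of its speed; a pose out of reach is approached as far as the arm can. A call with a number of a shift or a turn outside -1 to 1 is refused whole. A call with a gripper value outside its range is refused whole. The fingers move at their own pace and stop on an object; "squeeze" is the grip in N (left out, the last holds). Time passes only in rows, so rows that do not move let the fingers close. It gives the time, the measured TCP pose, the force, the opening and the grip force at its end, in the units of the state.
- arm.observe(): the state, without advancing time (a new reading comes with each control period).
- arm.get_image(name): name is "scene" or "top"; returns a dict with "pixels" (384x512x3 uint8, red, green, blue), "range_z" (384x512 float32, m along the optical axis (not along the pixel's ray), 0 where there is no reading), "mtx" (3x3 intrinsics, pixels), "k1" (the pictures are not rectified: a ray, as slopes to the right and down, at radius r is drawn at 1 + k1 r^2 times it, then the intrinsics apply), "R" (3x3) and "t" (3): a world point X has camera coordinates R X + t. Camera axes: x right, y down, z forward; pixel columns grow to the right and rows downward; lengths in m; the calibration is good to about 2 mm. A picture is of the moment at which its call begins.
- arm.sign_off(): hands the job in; it is judged then, once.
The state is a dict: "clock": time; "joints": joint angles; "dq": joint speeds; "joint_efforts": joint torques, N m; "position": TCP position; "ee_rot": TCP orientation; "force": force on the tool from outside, world axes, zero at the start; "ft_torque": the same for the moment, N m; "width": opening from 0.0 (shut) to 1.0 (fully open); "gripper_force": force on a finger pad.
Only numpy, scipy, OpenCV 4.12 (cv2) and the standard library are available. Lean on these libraries where they do the work, as an engineer would, in place of code of your own. Each camera call takes 0.05 s, during which the arm holds its last target. There are 200 camera calls.

## Working session

There is one attempt and no reset: what is moved stays moved. The work goes in short steps, Python scripts to look and compute and a tool call to move; the robot and the scene stay as the last step left them, time stands still between calls to the robot, and variables do not carry over. Pictures are saved under pics/ and viewed, at most 10 in all, crops included, and the job is handed in when it is done.

Besides the shell and the picture viewer there is one more tool, called after "Emit:" as name([rows], argument=value, ...), one row to a line, values as JSON. carry_out: Moves the arm, as the interface text tells. Shift numbers are shares of 0.025 m and turn numbers shares of 0.1 rad, none past 1 either way. Its arguments: {"type":"object","properties":{"commands":{"type":"array"},"squeeze":{"type":"number"}},"required":["commands"]}

```bash
mkdir -p pics; ls; cat > h.py <<'E'
import numpy as np, cv2
from cell import arm
def grab(n):
    d=arm.get_image(n); np.savez(f'/tmp/{n}.npz',**d); return d
def load(n): return dict(np.load(f'/tmp/{n}.npz'))
def pts(d,uv):
    """world points from depth at pixels uv (N,2)"""
    uv=np.asarray(uv,float).reshape(-1,2); c,r=ray(d,uv)
    z=d['range_z'][uv[:,1].astype(int),uv[:,0].astype(int)]
    return c+r*z[:,None]
def ray(d,uv):
    uv=np.asarray(uv,float).reshape(-1,2)
    s=cv2.undistortPoints(uv[:,None],d['mtx'],np.array([float(d['k1']),0,0,0]))[:,0]
    # image drawn at (1+k1 r^2)*ray
    R=d['R'];return -R.T@d['t'], np.c_[s,np.ones(len(s))]@R
def plane(d,uv,z):
    c,r=ray(d,uv); return c+r*((z-c[2])/r[:,2])[:,None]
def tri(d1,a,d2,b):
    c1,r1=ray(d1,a);c2,r2=ray(d2,b);r1=r1[0];r2=r2[0]
    k=np.linalg.lstsq(np.c_[r1,-r2],c2-c1,rcond=None)[0]
    p,q=c1+k[0]*r1,c2+k[1]*r2; return (p+q)/2,np.linalg.norm(p-q)
E
python3 - <<'E'
from h import *
for n in('scene','top'):
    d=grab(n); cv2.imwrite(f'pics/{n}0.png',cv2.resize(d['pixels'][...,::-1],(768,576),interpolation=cv2.INTER_CUBIC)); print(n,-d['R'].T@d['t'],d['R'].round(2).tolist(),d['k1'],d['mtx'].round(1).tolist())
print(arm.observe())
E
```

```text
pics
scene [1.01891626 0.41296228 0.84725621] [[-0.65, 0.76, -0.0], [0.62, 0.52, -0.59], [-0.45, -0.39, -0.81]] 0.06052571008040327 [[450.3, 0.0, 252.0], [0.0, 450.3, 196.0], [0.0, 0.0, 1.0]]
top [0.49389394 0.07036987 1.12519694] [[-0.0, -1.0, -0.01], [-0.99, 0.0, -0.14], [0.14, 0.01, -0.99]] -0.04502696431461805 [[414.9, 0.0, 248.8], [0.0, 414.9, 195.4], [0.0, 0.0, 1.0]]
{'clock': 0.1, 'joints': array([ 1.17538137,  0.43514312,  0.02499919,  1.57397807, -0.01163147,
        1.13398285, -0.07510861]), 'dq': array([ 2.12057118e-03, -1.77671547e-03, -1.21513834e-03, -2.34691365e-03,
       -8.18212905e-04, -6.33741642e-04,  8.88305876e-05]), 'joint_efforts': array([ 3.93894486e-03, -6.69116592e+01,  9.88373458e-01, -3.15141785e+01,
       -6.05437509e-02,  3.73883452e-02,  2.81881449e-05]), 'position': array([ 0.18022553, -0.59799365,  0.2260409 ]), 'ee_rot': array([-3.10669134e+00, -4.57939463e-01,  4.78303621e-04]), 'force': array([ 0.73449041,  0.35848923, -0.98911608]), 'ft_torque': array([-0.02555682, -0.06902122,  0.00497187]), 'gripper_force': 0.0, 'width': 0.999575236105116}
```

View pics/scene0.png

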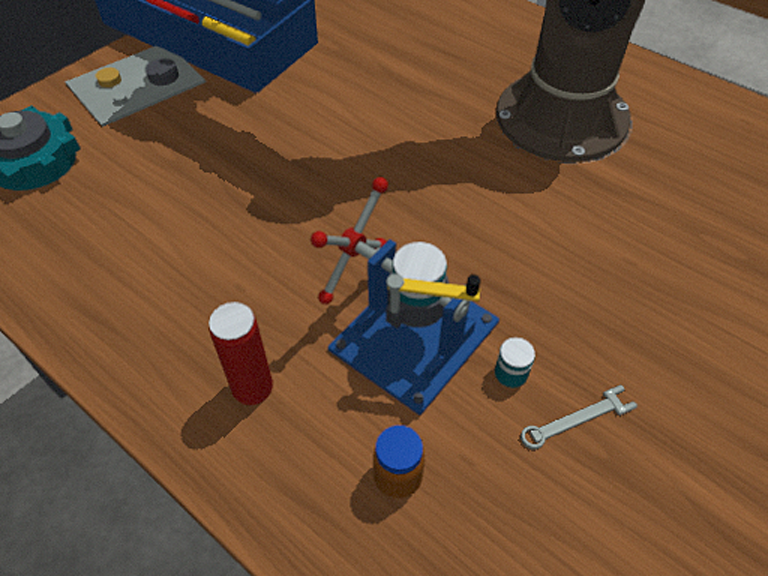

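View pics/top0.png

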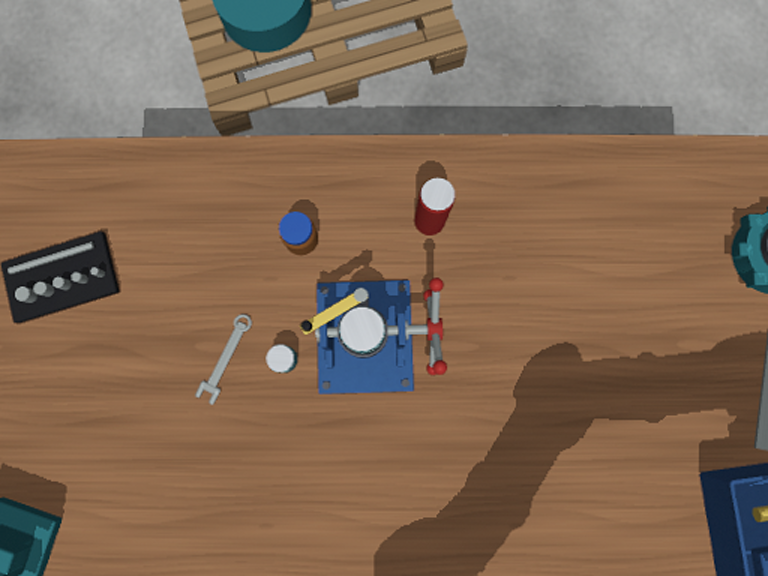

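The top view shows the stand at about (365,335), its handle hub at (435,329), the bar post at (361,295), and the knob at (307,326). In the scene view the knob is at (473,285).

There are two candidate tins. One is in the cup (top 362,328; scene 420,265) and one stands on the bench (top 281,358; scene 515,360). The one in the cup is larger and held by the stand, so it is the one meant. I'll measure it and crop it to confirm.

```bash
python3 - <<'E'
from h import *
T,S=load('top'),load('scene')
def blobs(d,lo,hi,box,mn=8):
    hsv=cv2.cvtColor(d['pixels'],cv2.COLOR_RGB2HSV); m=cv2.inRange(hsv,lo,hi); k=np.zeros_like(m); x0,y0,x1,y1=box;k[y0:y1,x0:x1]=1
    n,l,s,c=cv2.connectedComponentsWithStats(m*k)
    return [(c[i],s[i][4],l==i) for i in range(1,n) if s[i][4]>=mn]
def show(name,d,bl):
    for c,a,m in bl:
        v,u=np.nonzero(m); p=pts(d,np.c_[u,v]); print(name,c.round(1),a,'med',np.median(p,0).round(4),'z95',np.percentile(p[:,2],95).round(3))
for n,d,bt in(('T',T,(270,180,320,260)),('S',S,(200,110,300,205))):
    show(n+' red',d,blobs(d,(0,150,70),(8,255,255),bt))
bt=(195,180,280,265); bs=(215,120,340,280)
for n,d,b in(('T',T,bt),('S',S,bs)):
    show(n+' yel',d,blobs(d,(20,140,90),(35,255,255),b))
    show(n+' blk',d,blobs(d,(0,0,0),(179,255,32),b))
    show(n+' white',d,blobs(d,(0,0,185),(179,40,255),(170,180,360,260) if n=='T' else b,30))
# tin lid, small tin
# base plate blue at z~.012
m=np.zeros((384,512),np.uint8)
hsv=cv2.cvtColor(T['pixels'],cv2.COLOR_RGB2HSV); m=cv2.inRange(hsv,(105,120,30),(125,255,255)); m[:180]=0;m[270:]=0;m[:,:200]=0;m[:,285:]=0
v,u=np.nonzero(m);p=pts(T,np.c_[u,v]);q=p[abs(p[:,2]-.012)<.006]
print('plate',len(q),q[:,2].mean(),cv2.minAreaRect((q[:,:2]*1000).astype(np.float32)))
v,u=np.nonzero(m);q=p[p[:,2]>.12]; print('side plates',cv2.minAreaRect((q[:,:2]*1000).astype(np.float32)),np.median(q,0))
a=cv2.resize(T['pixels'][175:270,165:305,::-1],(560,380),interpolation=cv2.INTER_CUBIC); b=cv2.resize(S['pixels'][105:285,195:365,::-1],None,fx=2.1,fy=2.1,interpolation=cv2.INTER_CUBIC)
cv2.imwrite('pics/c1.png',cv2.resize(S['pixels'][110:270,200:370,::-1],None,fx=3.5,fy=3.5,interpolation=cv2.INTER_CUBIC))
E
```

```text
T red [288.6 191.1] 99 med [ 0.6359 -0.0131  0.1983] z95 0.204
T red [289.5 218.9] 99 med [ 0.5721 -0.015   0.1457] z95 0.149
T red [291.2 245.2] 100 med [ 0.51   -0.0163  0.1978] z95 0.203
S red [253.  122.4] 79 med [ 0.5155 -0.0152  0.2003] z95 0.206
S red [234.2 159.7] 134 med [ 0.5788 -0.0108  0.1458] z95 0.15
S red [212.5 158.7] 84 med [ 0.639  -0.0123  0.2001] z95 0.205
S red [254. 160.] 20 med [ 0.5106 -0.017   0.0787] z95 0.082
S red [216.3 197.7] 59 med [ 0.6406 -0.0122  0.075 ] z95 0.079
T yel [207.1 213.8] 12 med [0.582  0.1746 0.1845] z95 0.188
T white [240.8 219. ] 662 med [0.5702 0.0977 0.1746] z95 0.178
T white [186.1 238.6] 239 med [0.5285 0.2424 0.0576] z95 0.06
S yel [291.9 192.6] 407 med [0.5959 0.1434 0.185 ] z95 0.187
S blk [314.3 190.8] 74 med [0.5798 0.1814 0.204 ] z95 0.213
S white [279.6 174.3] 689 med [0.5704 0.0974 0.1756] z95 0.178
S white [337.1 233.5] 69 med [0.5397 0.2277 0.058 ] z95 0.06
plate 2569 0.011543357022666411 ((570.4089965820312, 97.88390350341797), (198.35897827148438, 167.19577026367188), 1.6920675039291382)
side plates ((567.962158203125, 94.5457992553711), (129.98318481445312, 107.7903060913086), 61.84373474121094) [0.56491447 0.04197155 0.14886604]
```

View pics/c1.png

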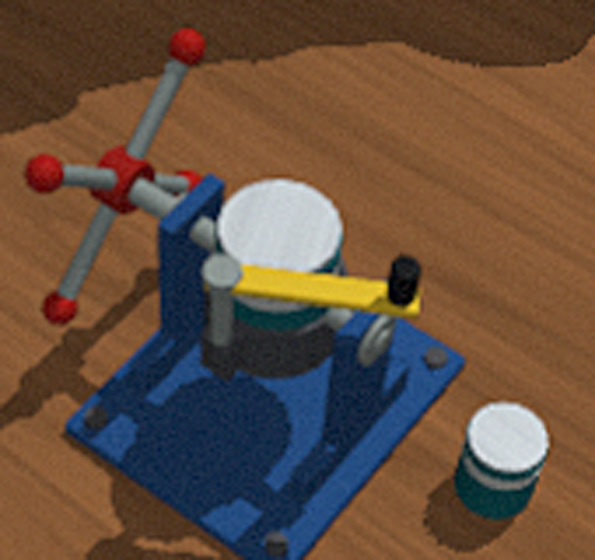

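The crop confirms it: the large tin (280,250 in the crop) sits upright in the cup with the bar open, and the small look-alike stands on the bench at (500,460). The balls, hub, lid and plate all agree: stand at (0.570, 0.098), yaw about 0.03. Next I'll triangulate the knob.

```bash
python3 - <<'E'
from h import *
T,S=load('top'),load('scene')
def dark(d,x0,y0,x1,y1,t):
    g=d['pixels'].max(2)[y0:y1,x0:x1]; m=(g<t).astype(np.uint8); n,l,s,c=cv2.connectedComponentsWithStats(m); i=1+np.argmax(s[1:,4]); v,u=np.nonzero(l==i)
    k=u+x0,v+y0; p=pts(d,np.c_[k]); top=p[:,2]>.206
    print(c[i]+[x0,y0],s[i],'top pts',top.sum(), p[top].mean(0) if top.any() else p.mean(0)); return c[i]+[x0,y0], np.c_[k][top].mean(0) if top.any() else c[i]+[x0,y0]
a,at=dark(T,196,208,214,226,60); b,bt=dark(S,302,178,328,205,45)
print('tri body',tri(T,a,S,b),'tri top',tri(T,at,S,bt)); print('plane',plane(T,at,.211),plane(S,bt,.211))
y=.029; c=np.array([.570,.098]); R=np.array([[np.cos(y),-np.sin(y)],[np.sin(y),np.cos(y)]])
piv=c+R@[.051,0]; print('pivot',piv,'closed knob',piv+R@[-.094,0])
for k in (plane(T,at,.211)[0],plane(S,bt,.211)[0]):
    e=R.T@(k[:2]-piv); print('r',np.hypot(*e),'ang',np.arctan2(e[1],-e[0]))
E
```

```text
[204.02857143 216.6       ] [ 5  6  7  7 35] top pts 30 [0.57335735 0.17942131 0.21061206]
[314.69473684 189.90526316] [ 9  5  9 14 95] top pts 50 [0.57635664 0.18071662 0.21092311]
tri body (array([0.57397006, 0.17963764, 0.19922859]), np.float64(0.0005776167311689366)) tri top (array([0.57375792, 0.17961338, 0.20736492]), np.float64(0.00045636174700016134))
plane [[0.57332329 0.17937518 0.211     ]] [[0.57641475 0.18075096 0.211     ]]
pivot [0.62097856 0.09947879] closed knob [0.52701808 0.09675317]
r 0.09302933653645819 ang 1.0619814371273968
r 0.09268817183059133 ang 1.0982376921196262
```

Emit:
carry_out([
  [0.4,0,0,-0.6,0,0,0.9],
  [0.4,0,0,-0.6,0,0,0.9],
  [0.4,0,0,-0.6,0,0,0.8],
], squeeze=15)

```text
clock: 0.4
position: [0.1803, -0.5981, 0.2717]
ee_rot: [-3.14, -0.046, 0.001]
force: [-0.0, -0.1, 0.6]
width: 0.782
gripper_force: 0.0
```

Emit:
carry_out([
  [0.4,0.52,-0.96,0,0,0,0],
  [0.4,0.52,-0.96,0,0,0,0],
  [0.4,0.52,-0.96,0,0,0,0],
  [0.4,0.52,-0.96,0,0,0,0],
  [0.4,0.52,-0.96,0,0,0,0],
  [0.4,0.52,-0.96,0,0,0,0],
  [0.4,0.52,-0.96,0,0,0,0],
  [0.4,0.52,-0.96,0,0,0,0],
])

```text
clock: 1.2
position: [0.2782, -0.4019, 0.2715]
ee_rot: [-3.141, -0.051, 0.001]
force: [1.4, 0.0, -0.1]
width: 0.4
gripper_force: 0.0
```

Emit:
carry_out([
  [0.4,0.52,-0.96,0,0,0,0],
  [0.4,0.52,-0.96,0,0,0,0],
  [0.4,0.52,-0.96,0,0,0,0],
  [0.4,0.52,-0.96,0,0,0,0],
  [0.4,0.52,-0.96,0,0,0,0],
  [0.4,0.52,-0.96,0,0,0,0],
  [0.4,0.52,-0.96,0,0,0,0],
  [0.4,0.52,-0.96,0,0,0,0],
])

```text
clock: 2.0
position: [0.3758, -0.2067, 0.2716]
ee_rot: [-3.141, -0.051, 0.001]
force: [0.0, -0.8, 0.4]
width: 0.401
gripper_force: 0.0
```

Emit:
carry_out([
  [0.4,0.52,-0.96,0,0,0,0],
  [0.4,0.52,-0.96,0,0,0,0],
  [0.4,0.52,-0.96,0,0,0,0],
  [0.4,0.52,-0.96,0,0,0,0],
  [0.4,0.52,-0.96,0,0,0,0],
  [0.4,0.52,-0.96,0,0,0,0],
  [0.4,0.52,-0.96,0,0,0,0],
  [0.4,0.52,-0.96,0,0,0,0],
])

```text
clock: 2.8
position: [0.4735, -0.0116, 0.2715]
ee_rot: [3.141, 0.051, -0.001]
force: [0.1, -0.0, -0.7]
width: 0.4
gripper_force: 0.0
```

Emit:
carry_out([
  [0.4,0.52,-0.96,0,0,0,0],
  [0.4,0.52,-0.96,0,0,0,0],
  [0.4,0.52,-0.96,0,0,0,0],
  [0.4,0.52,-0.96,0,0,0,0],
  [0.4,0.52,-0.96,0,0,0,0],
  [0.4,0.52,-0.96,0,0,0,0],
  [0.4,0,0,0,0,0,0],
  [0.4,0,0,0,0,0,0],
])

```text
clock: 3.6
position: [0.5463, 0.1341, 0.2711]
ee_rot: [3.141, 0.053, -0.002]
force: [-0.0, -0.4, 0.2]
width: 0.404
gripper_force: 0.0
```

Emit:
carry_out([
  [0.4,0.6,-0.9,0,0,0,0],
  [0.4,0.6,-0.9,0,0,0,0],
  [0.4,0,0,0.7,0,0,0],
  [0.4,0,0,0.7,0,0,0],
  [0.4,0,0,0.6,0,0,0],
  [0.4,0,0,0.6,0,0,0],
  [0.4,0,0,0.6,0,0,0],
  [0.4,0,0,0,0,0,0],
])

```text
clock: 4.4
position: [0.5739, 0.1776, 0.1898]
ee_rot: [3.139, 0.049, -0.006]
force: [-0.3, -0.7, 0.6]
width: 0.399
gripper_force: 0.0
```

Emit:
carry_out([
  [0,0,0,0,0,0,0],
  [0,0,0,0,0,0,0],
  [0,0,0,0,0,0,0],
  [0,0,0,0,0,0,0],
], squeeze=15)

```text
clock: 4.8
position: [0.5759, 0.1793, 0.1926]
ee_rot: [3.141, 0.05, 0.003]
force: [0.9, -3.3, 3.1]
width: 0.168
gripper_force: 15.0
```

Emit:
carry_out([
  [0,-0.23,0.13,0,0,0,0],
  [0,-0.22,0.15,0,0,0,0],
  [0,-0.2,0.165,0,0,0,0],
  [0,-0.19,0.18,0,0,0,0],
  [0,-0.18,0.19,0,0,0,0],
  [0,-0.17,0.2,0,0,0,0],
  [0,-0.15,0.215,0,0,0,0],
  [0,-0.14,0.225,0,0,0,0],
])

```text
clock: 5.6
position: [0.5378, 0.1442, 0.1924]
ee_rot: [-3.139, -0.055, 0.001]
force: [-1.0, 5.0, 7.8]
width: 0.166
gripper_force: 15.0
```

Emit:
carry_out([
  [0,-0.12,0.235,0,0,0,0],
  [0,-0.1,0.24,0,0,0,0],
  [0,-0.09,0.25,0,0,0,0],
  [0,-0.07,0.255,0,0,0,0],
  [0,-0.05,0.26,0,0,0,0],
  [0,-0.03,0.26,0,0,0,0],
  [0,-0.015,0.26,0,0,0,0],
])

```text
clock: 6.3
position: [0.5267, 0.0994, 0.1918]
ee_rot: [-3.14, -0.055, 0.004]
force: [-1.9, 3.7, 6.4]
width: 0.168
gripper_force: 15.0
```

Emit:
carry_out([
  [0,0,0.12,0,0,0,0],
  [0,0,0.12,0,0,0,0],
  [0,0,0,0,0,0,0],
])

```text
clock: 6.6
position: [0.527, 0.0954, 0.1918]
ee_rot: [-3.137, -0.056, 0.003]
force: [-3.0, 9.1, 4.8]
width: 0.167
gripper_force: 15.0
```

Emit:
carry_out([
  [0,0,0.12,0,0,0,0],
  [0,0,0,0,0,0,0],
])

```text
clock: 6.8
position: [0.5269, 0.0951, 0.1918]
ee_rot: [-3.134, -0.059, 0.003]
force: [-3.2, 16.9, 1.6]
width: 0.17
gripper_force: 15.0
```

Emit:
carry_out([
  [0.4,0,0,0,0,0,0],
  [0.4,0,0,0,0,0,0],
  [0.4,0,0,-0.7,0,0,0],
  [0.4,0,0,-0.8,0,0,0],
  [0.4,0,0.9,-0.8,0,0,0],
  [0.4,0,0.9,-0.8,0,0,0],
  [0.4,0,0.9,0,0,0,0],
  [0.4,0,0.9,0,0,0,0],
])

```text
clock: 7.6
position: [0.531, -0.002, 0.2693]
ee_rot: [3.141, 0.051, -0.002]
force: [0.3, -0.2, 0.1]
width: 0.398
gripper_force: 0.0
```

```bash
python3 - <<'E'
from h import *
T=grab('top');S=grab('scene')
a=cv2.resize(T['pixels'][165:275,190:310,::-1],(480,440),interpolation=cv2.INTER_CUBIC); b=cv2.resize(S['pixels'][90:250,195:300,::-1],(289,440),interpolation=cv2.INTER_CUBIC)
cv2.imwrite('pics/c2.png',np.hstack([a,b]))
for d,n in((T,'T'),(S,'S')):
    m=cv2.inRange(cv2.cvtColor(d['pixels'],cv2.COLOR_RGB2HSV),(20,120,80),(35,255,255)); m[:150]=0; m[260:]=0; m[:,:200]=0; m[:,340:]=0
    v,u=np.nonzero(m); p=pts(d,np.c_[u,v]); p=p[(abs(p[:,2]-.185)<.004)]
    if len(p)<10: print(n,len(p)); continue
    w=np.linalg.svd(p[:,:2]-p[:,:2].mean(0))[2][0]; print(n,len(p),p.mean(0),np.arctan(w[1]/w[0]))
E
```

```text
T 127 [0.58225538 0.10022002 0.18458911] -0.07869782561552524
S 300 [0.56999087 0.09949564 0.18562047] 0.01793928615352532
```

View pics/c2.png

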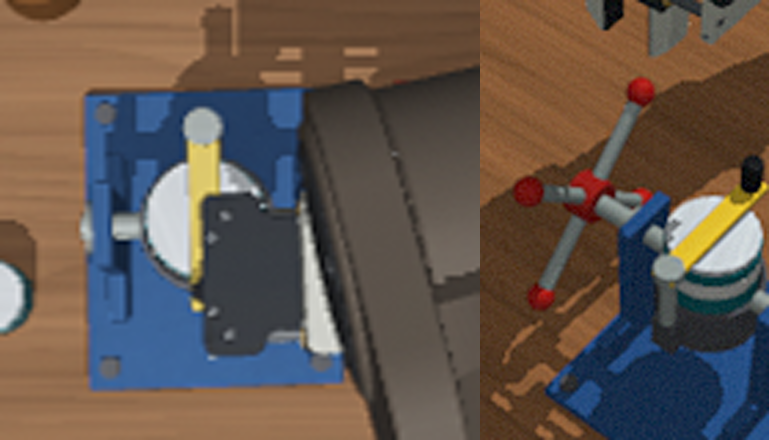

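The bar now lies across the middle of the lid. In the scene half of the crop it runs from the post at (668,268) to the knob at (752,172), with the ball I want next at (640,92).

Emit:
carry_out([
  [0.5,-0.4,0.3,0,0,0,0],
  [0.5,-0.3,0,0,0,0,0],
  [0.5,0,0,0,0,0,0],
])

```text
clock: 8.0
position: [0.5132, -0.0086, 0.2692]
ee_rot: [3.141, 0.053, -0.002]
force: [0.4, 0.5, -0.4]
width: 0.499
gripper_force: 0.0
```

```bash
python3 - <<'E'
from h import *
o=arm.observe(); print(o['position'],o['ee_rot'])
S=grab('scene')
m=cv2.inRange(cv2.cvtColor(S['pixels'],cv2.COLOR_RGB2HSV),(0,150,50),(8,255,255)); m[:100]=0;m[210:]=0;m[:,:200]=0;m[:,275:]=0
n,l,s,c=cv2.connectedComponentsWithStats(m)
for i in range(1,n):
    if s[i,4]>15:
        cc,r=ray(S,c[i:i+1]); v,u=np.nonzero(l==i); q=pts(S,np.c_[u,v]); dist=np.min(np.linalg.norm(q-cc,axis=1)); r=r[0]/np.linalg.norm(r[0]); print(c[i],s[i,4],'centre',(cc+r*(dist+.011)).round(4))
E
```

```text
[ 0.51323847 -0.0085577   0.26915351] [ 3.14094735e+00  5.25579905e-02 -1.66127488e-03]
[253.05128205 122.48717949] 78 centre [ 0.5119 -0.0189  0.1952]
[234.2585034  159.97278912] 147 centre [ 0.5784 -0.0136  0.1415]
[211.93103448 159.36781609] 87 centre [1.0141 0.4075 0.839 ]
[253.86956522 159.69565217] 23 centre [ 0.5074 -0.0207  0.0745]
[216.61904762 197.93650794] 63 centre [ 0.6373 -0.0152  0.0687]
```

Emit:
carry_out([
  [0.5,-0.06,0.4,0.4,0,0,0],
  [0.5,0,0,0.7,0,0,0],
  [0.5,0,0,0.7,0,0,0],
  [0.5,0,0,0.7,0,0,0],
  [0.5,0,0,0.7,0,0,0],
  [0.5,0,0,0.6,0,0,0],
  [0.5,0,0,0,0,0,0],
])

```text
clock: 8.75
position: [0.5122, -0.0196, 0.1718]
ee_rot: [-3.141, -0.052, 0.007]
force: [0.4, -0.4, 0.2]
width: 0.499
gripper_force: 0.0
```

Emit:
carry_out([
  [0,0,0,0,0,0,0],
  [0,0,0,0,0,0,0],
  [0,0,0,0,0,0,0],
  [0,0,0,0,0,0,0],
], squeeze=20)

```text
clock: 9.15
position: [0.5142, -0.0198, 0.1749]
ee_rot: [3.14, 0.051, 0.002]
force: [-0.2, 1.0, 2.1]
width: 0.221
gripper_force: 20.0
```

Emit:
carry_out([
  [0,0.125,0,-0.119,0,0,0],
  [0,0.131,0,-0.113,0,0,0],
  [0,0.136,0,-0.106,0,0,0],
  [0,0.141,0,-0.1,0,0,0],
  [0,0.146,0,-0.092,0,0,0],
  [0,0.15,0,-0.085,0,0,0],
  [0,0.154,0,-0.078,0,0,0],
  [0,0.158,0,-0.07,0,0,0],
])

```text
clock: 9.95
position: [0.5415, -0.019, 0.1932]
ee_rot: [3.14, 0.05, -0.004]
force: [-3.8, -4.6, -2.1]
width: 0.219
gripper_force: 20.0
```

Emit:
carry_out([
  [0,0.161,0,-0.062,0,0,0],
  [0,0.164,0,-0.054,0,0,0],
  [0,0.167,0,-0.046,0,0,0],
  [0,0.169,0,-0.038,0,0,0],
  [0,0.17,0,-0.03,0,0,0],
  [0,0.171,0,-0.021,0,0,0],
  [0,0.172,0,-0.013,0,0,0],
  [0,0.173,0,-0.004,0,0,0],
])

```text
clock: 10.75
position: [0.5758, -0.0181, 0.2006]
ee_rot: [3.14, 0.05, -0.001]
force: [-5.2, -4.6, 3.3]
width: 0.223
gripper_force: 20.0
```

Emit:
carry_out([
  [0,0.173,0,0.004,0,0,0],
  [0,0.172,0,0.013,0,0,0],
  [0,0.171,0,0.021,0,0,0],
  [0,0.17,0,0.03,0,0,0],
  [0,0.169,0,0.038,0,0,0],
  [0,0.167,0,0.046,0,0,0],
  [0,0.164,0,0.054,0,0,0],
  [0,0.161,0,0.062,0,0,0],
])

```text
clock: 11.55
position: [0.6105, -0.017, 0.1946]
ee_rot: [3.14, 0.05, 0.003]
force: [-2.6, -4.9, 5.9]
width: 0.22
gripper_force: 20.0
```

Emit:
carry_out([
  [0,0.158,0,0.07,0,0,0],
  [0,0.154,0,0.078,0,0,0],
  [0,0.15,0,0.085,0,0,0],
  [0,0.146,0,0.092,0,0,0],
  [0,0.141,0,0.1,0,0,0],
  [0,0.136,0,0.106,0,0,0],
  [0,0.131,0,0.113,0,0,0],
  [0,0.125,0,0.119,0,0,0],
])

```text
clock: 12.35
position: [0.6404, -0.0162, 0.1763]
ee_rot: [3.14, 0.049, 0.007]
force: [-0.7, -5.6, 8.7]
width: 0.218
gripper_force: 20.0
```

Emit:
carry_out([
  [0.5,0,0,0,0,0,0],
  [0.5,0,0,0,0,0,0],
  [0.5,0,0,-0.7,0,0,0],
  [0.5,0,0,-0.8,0,0,0],
  [0.5,0,0,-0.8,0,0,0],
  [0.5,-0.6,0,-0.6,0,0,0],
  [0.5,-0.9,0,0,0,0,0],
  [0.5,-0.9,0,0,0,0,0],
])

```text
clock: 13.15
position: [0.5778, -0.0159, 0.2473]
ee_rot: [-3.14, -0.053, -0.002]
force: [-0.1, 0.3, -0.5]
width: 0.501
gripper_force: 0.0
```

Emit:
carry_out([
  [0.5,-0.9,0,0,0,0,0],
  [0.5,-0.9,0,0,0,0,0],
  [0.5,-0.8,0,0,0,0,0],
  [0.5,0,0,0,0,0,0],
])

```text
clock: 13.55
position: [0.5111, -0.0185, 0.2472]
ee_rot: [3.141, 0.053, -0.001]
force: [0.6, -0.3, 0.3]
width: 0.499
gripper_force: 0.0
```

```bash
cat > balls.py <<'E'
from h import *
o=arm.observe(); print(o['clock'],o['position'],o['ee_rot'])
S=grab('scene')
m=cv2.inRange(cv2.cvtColor(S['pixels'],cv2.COLOR_RGB2HSV),(0,150,50),(8,255,255)); m[:100]=0;m[210:]=0;m[:,:200]=0;m[:,275:]=0
n,l,s,c=cv2.connectedComponentsWithStats(m)
for i in range(1,n):
    if s[i,4]>15:
        cc,r=ray(S,c[i:i+1]); v,u=np.nonzero(l==i); q=pts(S,np.c_[u,v]); dd=np.linalg.norm(q-cc,axis=1); dist=np.percentile(dd[dd>.3],5); r=r[0]/np.linalg.norm(r[0]); print(c[i],s[i,4],'centre',(cc+r*(dist+.011)).round(4))
E
python3 balls.py
```

```text
13.55 [ 0.51109766 -0.01846294  0.24716968] [ 3.14098984e+00  5.29407452e-02 -8.10499603e-04]
[254.         122.75308642] 81 centre [ 0.5084 -0.0194  0.1915]
[234.4        159.37037037] 135 centre [ 0.5761 -0.0154  0.1401]
[212.94805195 157.25974026] 77 centre [ 0.6341 -0.016   0.1967]
[253.     160.8125] 16 centre [ 0.5095 -0.0215  0.0721]
[215.43548387 197.77419355] 62 centre [ 0.64   -0.0159  0.0714]
```

Emit:
carry_out([
  [0.5,0,0,0.6,0,0,0],
  [0.5,0,0,0.7,0,0,0],
  [0.5,0,0,0.7,0,0,0],
  [0.5,0,0,0.6,0,0,0],
  [0.5,0,0,0.35,0,0,0],
  [0.5,0,0,0,0,0,0],
])

```text
clock: 14.2
position: [0.5131, -0.0188, 0.172]
ee_rot: [-3.141, -0.052, 0.003]
force: [-0.2, -0.5, 0.2]
width: 0.5
gripper_force: 0.0
```

Emit:
carry_out([
  [0,0,0,0,0,0,0],
  [0,0,0,0,0,0,0],
  [0,0,0,0,0,0,0],
  [0,0,0,0,0,0,0],
])

```text
clock: 14.6
position: [0.5136, -0.0198, 0.1735]
ee_rot: [3.14, 0.051, 0.002]
force: [-0.0, -0.4, 2.8]
width: 0.224
gripper_force: 20.0
```

Emit:
carry_out([
  [0,0.125,0,-0.119,0,0,0],
  [0,0.131,0,-0.113,0,0,0],
  [0,0.136,0,-0.106,0,0,0],
  [0,0.141,0,-0.1,0,0,0],
  [0,0.146,0,-0.092,0,0,0],
  [0,0.15,0,-0.085,0,0,0],
  [0,0.154,0,-0.078,0,0,0],
  [0,0.158,0,-0.07,0,0,0],
])

```text
clock: 15.4
position: [0.54, -0.019, 0.1921]
ee_rot: [3.14, 0.05, -0.006]
force: [-8.9, -4.3, 6.5]
width: 0.225
gripper_force: 20.0
```

Emit:
carry_out([
  [0,0.161,0,-0.062,0,0,0],
  [0,0.164,0,-0.054,0,0,0],
  [0,0.167,0,-0.046,0,0,0],
  [0,0.169,0,-0.038,0,0,0],
  [0,0.17,0,-0.03,0,0,0],
  [0,0.171,0,-0.021,0,0,0],
  [0,0.172,0,-0.013,0,0,0],
  [0,0.173,0,-0.004,0,0,0],
])

```text
clock: 16.2
position: [0.5753, -0.018, 0.2]
ee_rot: [3.14, 0.05, -0.0]
force: [-5.7, -4.5, 9.5]
width: 0.216
gripper_force: 20.0
```

Emit:
carry_out([
  [0,0.173,0,0.004,0,0,0],
  [0,0.172,0,0.013,0,0,0],
  [0,0.171,0,0.021,0,0,0],
  [0,0.17,0,0.03,0,0,0],
  [0,0.169,0,0.038,0,0,0],
  [0,0.167,0,0.046,0,0,0],
  [0,0.164,0,0.054,0,0,0],
  [0,0.161,0,0.062,0,0,0],
])

```text
clock: 17.0
position: [0.6119, -0.0168, 0.1943]
ee_rot: [3.14, 0.05, 0.01]
force: [3.5, -3.3, 2.8]
width: 0.068
gripper_force: 3.0
```

Emit:
carry_out([
  [0,0.158,0,0.07,0,0,0],
  [0,0.154,0,0.078,0,0,0],
  [0,0.15,0,0.085,0,0,0],
  [0,0.146,0,0.092,0,0,0],
  [0,0.141,0,0.1,0,0,0],
  [0,0.136,0,0.106,0,0,0],
  [0,0.131,0,0.113,0,0,0],
  [0,0.125,0,0.119,0,0,0],
])

```text
clock: 17.8
position: [0.6377, -0.015, 0.1727]
ee_rot: [3.141, 0.051, -0.0]
force: [-0.7, -0.2, 0.4]
width: 0.005
gripper_force: 0.0
```

The ball slipped out of the grip partway (opening 0.005). I'll look before doing anything else.

```bash
python3 balls.py; python3 - <<'E'
from h import *
S=load('scene'); cv2.imwrite('pics/c3.png',cv2.resize(S['pixels'][90:270,190:350,::-1],(533,600),interpolation=cv2.INTER_CUBIC))
E
```

```text
17.8 [ 0.63771763 -0.01504087  0.1726908 ] [ 3.14114356e+00  5.13174601e-02 -6.89414575e-05]
[260.58571429 131.02857143] 70 centre [ 0.4875 -0.0186  0.1518]
[241.10810811 182.16216216] 37 centre [ 0.5568 -0.0168  0.0435]
[207.38271605 192.30864198] 81 centre [ 0.6607 -0.015   0.1127]
```

View pics/c3.png

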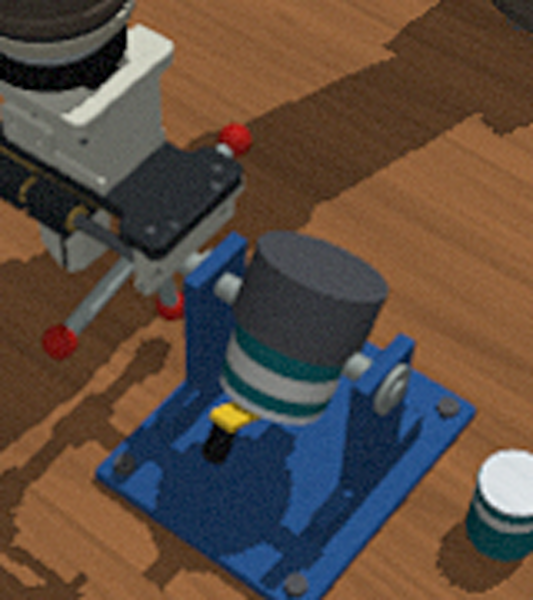

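The picture shows the cup about 30° short of upside down. The bar is still over the lid (230,415) and holding the tin. The led ball is near the top of its arc, about 14.5° past vertical, and the fingers are clear beyond it. I'll take it again with a firmer grip.

Emit:
carry_out([
  [0,0,0,-0.8,0,0,0],
  [0,0,0,-0.8,0,0,0],
  [0,0,0,-0.8,0,0,0],
  [0.3,0,0,-0.8,0,0,0],
  [0.5,-0.6,0.1,0,0,0,0],
  [0.5,-0.6,0,0,0,0,0],
  [0.5,-0.5,0,0,0,0,0],
  [0.5,0,0,0,0,0,0],
])

```text
clock: 18.65
position: [0.5939, -0.0191, 0.2533]
ee_rot: [3.141, 0.051, -0.0]
force: [0.6, 0.2, 0.0]
width: 0.388
gripper_force: 0.0
```

```bash
python3 balls.py; python3 - <<'E'
from h import *
T=grab('top')
hsv=cv2.cvtColor(T['pixels'],cv2.COLOR_RGB2HSV); m=cv2.inRange(hsv,(0,150,50),(8,255,255)); m[:180]=0;m[260:]=0;m[:,:270]=0;m[:,320:]=0
n,l,s,c=cv2.connectedComponentsWithStats(m)
for i in range(1,n):
    if s[i,4]>10:
        v,u=np.nonzero(l==i);print(c[i],s[i,4],np.median(pts(T,np.c_[u,v]),0))
E
```

```text
18.65 [ 0.59394012 -0.01905524  0.2532871 ] [ 3.14070312e+00  5.13133044e-02 -4.52084236e-04]
[260.29333333 130.85333333] 75 centre [ 0.4873 -0.0196  0.1516]
[226.51764706 136.85882353] 85 centre [ 0.5921 -0.0176  0.218 ]
[233.59558824 160.77941176] 136 centre [ 0.579  -0.0151  0.1384]
[240.19354839 182.70967742] 31 centre [ 0.5595 -0.0173  0.0438]
[207.27058824 191.97647059] 85 centre [ 0.6603 -0.0157  0.1128]
[288.39285714 224.0952381 ] 84 [ 0.56065933 -0.0127093   0.14242362]
[291.56521739 255.37681159] 69 [ 0.48784848 -0.01921215  0.15557211]
```

Emit:
carry_out([
  [0.5,0,0,0.5,0,0,0],
  [0.5,0,0,0.6,0,0,0],
  [0.5,0,0,0.6,0,0,0],
  [0.5,0,0,0.5,0,0,0],
  [0.5,0,0,0,0,0,0],
])

```text
clock: 19.25
position: [0.5941, -0.019, 0.1954]
ee_rot: [-3.141, -0.052, 0.006]
force: [0.1, -0.0, -0.4]
width: 0.501
gripper_force: 0.0
```

Emit:
carry_out([
  [0,0,0,0,0,0,0],
  [0,0,0,0,0,0,0],
  [0,0,0,0,0,0,0],
  [0,0,0,0,0,0,0],
], squeeze=35)

```text
clock: 19.65
position: [0.5955, -0.0175, 0.1987]
ee_rot: [-3.14, -0.053, -0.002]
force: [0.7, 3.2, 0.5]
width: 0.217
gripper_force: 35.0
```

Emit:
carry_out([
  [0,0.166,0,0.047,0,0,0],
  [0,0.164,0,0.055,0,0,0],
  [0,0.161,0,0.063,0,0,0],
  [0,0.157,0,0.071,0,0,0],
  [0,0.154,0,0.079,0,0,0],
  [0,0.15,0,0.086,0,0,0],
  [0,0.145,0,0.094,0,0,0],
  [0,0.14,0,0.101,0,0,0],
])

```text
clock: 20.45
position: [0.6272, -0.0167, 0.1848]
ee_rot: [-3.14, -0.053, -0.005]
force: [-1.1, 3.4, 10.0]
width: 0.218
gripper_force: 35.0
```

Emit:
carry_out([
  [0,0.135,0,0.107,0,0,0],
  [0,0.13,0,0.114,0,0,0],
  [0,0.124,0,0.12,0,0,0],
  [0,0,0,0,0,0,0],
])

```text
clock: 20.85
position: [0.6379, -0.0164, 0.1761]
ee_rot: [-3.14, -0.052, -0.007]
force: [4.0, 2.7, 4.1]
width: 0.214
gripper_force: 35.0
```

Emit:
carry_out([
  [0,0.08,0,0.08,0,0,0],
  [0,0.04,0,0.04,0,0,0],
  [0,0,0,0,0,0,0],
])

```text
clock: 21.15
position: [0.6404, -0.0163, 0.1736]
ee_rot: [-3.14, -0.052, -0.006]
force: [0.3, 2.6, 9.8]
width: 0.22
gripper_force: 35.0
```

```bash
python3 balls.py
```

```text
21.15 [ 0.64042161 -0.0162964   0.1736408 ] [-3.14006994 -0.05237655 -0.00649319]
[253.10810811 122.41891892] 74 centre [ 0.5115 -0.0191  0.1949]
[254.75 160.25] 16 centre [ 0.507  -0.0184  0.0741]
[216.171875 197.84375 ] 64 centre [ 0.6377 -0.0162  0.0685]
```

Emit:
carry_out([
  [0,0.08,0,0.08,0,0,0],
  [0,0.04,0,0.04,0,0,0],
  [0,0,0,0,0,0,0],
])

```text
clock: 21.5
position: [0.6412, -0.0163, 0.1729]
ee_rot: [-3.141, -0.052, -0.002]
force: [-17.8, 2.6, 34.6]
width: 0.216
gripper_force: 35.0
```

```bash
python3 balls.py
```

```text
21.5 [ 0.64120161 -0.0163034   0.17287721] [-3.14115142e+00 -5.23308039e-02 -1.53295912e-03]
[253.11538462 122.56410256] 78 centre [ 0.5113 -0.0193  0.1943]
[216.22222222 197.88888889] 63 centre [ 0.6379 -0.0158  0.0689]
```

The jump in force shows it is against the stop, fully upside down. I'll relax the push, let go and wait over two seconds.

Emit:
carry_out([
  [0,-0.1,0,-0.1,0,0,0],
  [0.5,0,0,0,0,0,0],
  [0.5,0,0,0,0,0,0],
  [0.5,0,0,0,0,0,0],
  [0.5,0,0,0,0,0,0],
  [0.5,0,0,0,0,0,0],
  [0.5,0,0,0,0,0,0],
  [0.5,0,0,0,0,0,0],
])

```text
clock: 22.35
position: [0.6391, -0.0175, 0.1709]
ee_rot: [3.141, 0.051, -0.0]
force: [-0.4, -0.1, -0.1]
width: 0.498
gripper_force: 0.0
```

Emit:
carry_out([
  [0.5,0,0,0,0,0,0],
  [0.5,0,0,0,0,0,0],
  [0.5,0,0,0,0,0,0],
  [0.5,0,0,0,0,0,0],
  [0.5,0,0,0,0,0,0],
  [0.5,0,0,0,0,0,0],
  [0.5,0,0,0,0,0,0],
  [0.5,0,0,0,0,0,0],
])

```text
clock: 23.15
position: [0.6392, -0.0175, 0.1711]
ee_rot: [3.141, 0.051, 0.0]
force: [-0.0, -0.1, 0.7]
width: 0.504
gripper_force: 0.0
```

```bash
python3 balls.py; python3 - <<'E'
from h import *
S=load('scene'); cv2.imwrite('pics/c4.png',cv2.resize(S['pixels'][90:270,190:350,::-1],(533,600),interpolation=cv2.INTER_CUBIC))
E
```

```text
23.15 [ 0.63918153 -0.01747982  0.17106083] [3.14110332e+00 5.14221219e-02 4.58651404e-05]
[253.27631579 122.69736842] 76 centre [ 0.511  -0.0191  0.1938]
[216.17460317 197.82539683] 63 centre [ 0.6382 -0.0156  0.0696]
```

View pics/c4.png

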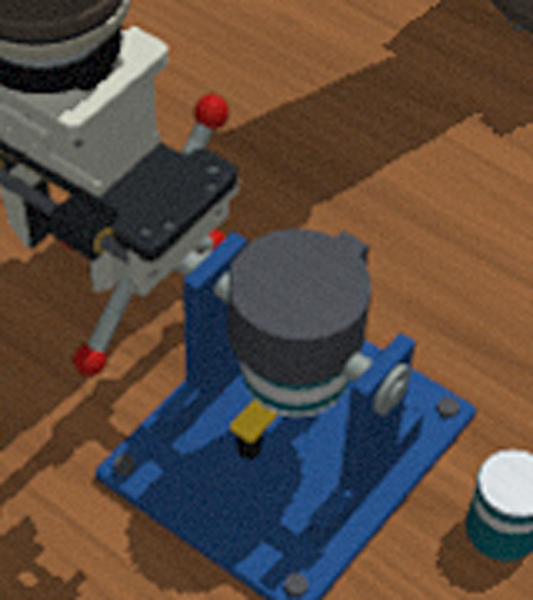

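Emit:
carry_out([
  [0.5,0,0,0,0,0,0],
  [0.5,0,0,0,0,0,0],
  [0.5,0,0,0,0,0,0],
  [0.5,0,0,0,0,0,0],
  [0.5,0,0,0,0,0,0],
  [0.5,0,0,0,0,0,0],
  [0.5,0,0,0,0,0,0],
  [0.5,0,0,0,0,0,0],
])

```text
clock: 24.0
position: [0.6392, -0.0175, 0.1711]
ee_rot: [3.141, 0.051, 0.0]
force: [0.2, 0.0, 0.4]
width: 0.499
gripper_force: 0.0
```

The tin is fully upside down with the bar holding it (bar at 250,425). Over 2.5 s have passed, so I'll regrip and turn back.

Emit:
carry_out([
  [0.5,0,0,-0.12,0,0,0],
  [0,0,0,0,0,0,0],
  [0,0,0,0,0,0,0],
  [0,0,0,0,0,0,0],
  [0,0,0,0,0,0,0],
], squeeze=40)

```text
clock: 24.5
position: [0.6392, -0.0163, 0.1741]
ee_rot: [-3.14, -0.053, -0.0]
force: [-0.7, 2.2, 0.2]
width: 0.217
gripper_force: 40.0
```

Emit:
carry_out([
  [0,-0.125,0,-0.119,0,0,0],
  [0,-0.131,0,-0.113,0,0,0],
  [0,-0.136,0,-0.106,0,0,0],
  [0,-0.141,0,-0.1,0,0,0],
  [0,-0.146,0,-0.092,0,0,0],
  [0,-0.15,0,-0.085,0,0,0],
  [0,-0.154,0,-0.078,0,0,0],
  [0,-0.158,0,-0.07,0,0,0],
])

```text
clock: 25.3
position: [0.6105, -0.0171, 0.193]
ee_rot: [-3.14, -0.053, -0.001]
force: [4.0, 4.2, -6.9]
width: 0.217
gripper_force: 40.0
```

Emit:
carry_out([
  [0,-0.161,0,-0.062,0,0,0],
  [0,-0.164,0,-0.054,0,0,0],
  [0,-0.167,0,-0.046,0,0,0],
  [0,-0.169,0,-0.038,0,0,0],
  [0,-0.17,0,-0.03,0,0,0],
  [0,-0.171,0,-0.021,0,0,0],
  [0,-0.172,0,-0.013,0,0,0],
  [0,-0.173,0,-0.004,0,0,0],
])

```text
clock: 26.1
position: [0.5779, -0.0181, 0.2003]
ee_rot: [-3.14, -0.053, -0.004]
force: [4.6, 5.0, -4.0]
width: 0.218
gripper_force: 40.0
```

Emit:
carry_out([
  [0,-0.173,0,0.004,0,0,0],
  [0,-0.172,0,0.013,0,0,0],
  [0,-0.171,0,0.021,0,0,0],
  [0,-0.17,0,0.03,0,0,0],
  [0,-0.169,0,0.038,0,0,0],
  [0,-0.167,0,0.046,0,0,0],
  [0,-0.164,0,0.054,0,0,0],
  [0,-0.161,0,0.062,0,0,0],
])

```text
clock: 26.9
position: [0.5456, -0.019, 0.1956]
ee_rot: [-3.14, -0.053, -0.01]
force: [2.5, 4.8, 11.1]
width: 0.217
gripper_force: 40.0
```

Emit:
carry_out([
  [0,-0.158,0,0.07,0,0,0],
  [0,-0.154,0,0.078,0,0,0],
  [0,-0.15,0,0.085,0,0,0],
  [0,-0.146,0,0.092,0,0,0],
  [0,-0.141,0,0.1,0,0,0],
  [0,-0.136,0,0.106,0,0,0],
  [0,-0.131,0,0.113,0,0,0],
  [0,-0.125,0,0.119,0,0,0],
])

```text
clock: 27.7
position: [0.5149, -0.0199, 0.1761]
ee_rot: [-3.14, -0.054, -0.003]
force: [-6.0, 6.5, 14.9]
width: 0.216
gripper_force: 40.0
```

Emit:
carry_out([
  [0.5,0,0,0,0,0,0],
  [0.5,0,0,0,0,0,0],
  [0.5,0,0,-0.7,0,0,0],
  [0.5,0,0,-0.8,0,0,0],
  [0.5,0,0,-0.8,0,0,0],
  [0.5,0.6,0,-0.6,0,0,0],
  [0.5,0.9,0,0,0,0,0],
  [0.5,0.9,0,0,0,0,0],
])

```text
clock: 28.5
position: [0.5756, -0.0206, 0.2473]
ee_rot: [3.14, 0.049, 0.002]
force: [0.9, -0.3, 0.3]
width: 0.497
gripper_force: 0.0
```

Emit:
carry_out([
  [0.5,0.9,0,0,0,0,0],
  [0.5,0.9,0,0,0,0,0],
  [0.5,0.8,0,0,0,0,0],
  [0.5,0,0,0,0,0,0],
])

```text
clock: 28.9
position: [0.6414, -0.0182, 0.2457]
ee_rot: [3.141, 0.05, -0.001]
force: [0.8, 0.5, -0.3]
width: 0.502
gripper_force: 0.0
```

```bash
python3 balls.py
```

```text
28.9 [ 0.64135633 -0.01823567  0.24565934] [ 3.14081599e+00  4.98103957e-02 -5.20766039e-04]
[234.31081081 159.81081081] 148 centre [ 0.5769 -0.0149  0.1398]
[211.40860215 160.89247312] 93 centre [ 0.6393 -0.0157  0.191 ]
[254.71428571 158.57142857] 28 centre [ 0.5049 -0.0203  0.0766]
[217.33333333 197.68253968] 63 centre [ 0.6347 -0.0158  0.0663]
```

Emit:
carry_out([
  [0.5,-0.05,-0.04,0.6,0,0,0],
  [0.5,0,0,0.7,0,0,0],
  [0.5,0,0,0.7,0,0,0],
  [0.5,0,0,0.6,0,0,0],
  [0.5,0,0,0.3,0,0,0],
  [0.5,0,0,0,0,0,0],
])

```text
clock: 29.55
position: [0.6376, -0.0168, 0.1731]
ee_rot: [3.141, 0.051, -0.003]
force: [-0.4, 0.2, 0.2]
width: 0.497
gripper_force: 0.0
```

Emit:
carry_out([
  [0,0,0,0,0,0,0],
  [0,0,0,0,0,0,0],
  [0,0,0,0,0,0,0],
  [0,0,0,0,0,0,0],
])

```text
clock: 29.95
position: [0.6388, -0.0164, 0.1746]
ee_rot: [-3.141, -0.051, -0.002]
force: [-1.0, 0.7, 2.4]
width: 0.217
gripper_force: 40.0
```

Emit:
carry_out([
  [0,-0.125,0,-0.119,0,0,0],
  [0,-0.131,0,-0.113,0,0,0],
  [0,-0.136,0,-0.106,0,0,0],
  [0,-0.141,0,-0.1,0,0,0],
  [0,-0.146,0,-0.092,0,0,0],
  [0,-0.15,0,-0.085,0,0,0],
  [0,-0.154,0,-0.078,0,0,0],
  [0,-0.158,0,-0.07,0,0,0],
])

```text
clock: 30.75
position: [0.6116, -0.0171, 0.1943]
ee_rot: [-3.141, -0.052, -0.007]
force: [7.1, 0.4, 0.0]
width: 0.216
gripper_force: 40.0
```

Emit:
carry_out([
  [0,-0.161,0,-0.062,0,0,0],
  [0,-0.164,0,-0.054,0,0,0],
  [0,-0.167,0,-0.046,0,0,0],
  [0,-0.169,0,-0.038,0,0,0],
  [0,-0.17,0,-0.03,0,0,0],
  [0,-0.171,0,-0.021,0,0,0],
  [0,-0.172,0,-0.013,0,0,0],
  [0,-0.173,0,-0.004,0,0,0],
])

```text
clock: 31.55
position: [0.5796, -0.018, 0.2026]
ee_rot: [-3.141, -0.052, -0.013]
force: [7.3, 0.4, 8.8]
width: 0.212
gripper_force: 40.0
```

Emit:
carry_out([
  [0,-0.173,0,0.004,0,0,0],
  [0,-0.172,0,0.013,0,0,0],
  [0,-0.171,0,0.021,0,0,0],
  [0,-0.17,0,0.03,0,0,0],
  [0,-0.169,0,0.038,0,0,0],
  [0,-0.167,0,0.046,0,0,0],
  [0,-0.164,0,0.054,0,0,0],
  [0,-0.161,0,0.062,0,0,0],
])

```text
clock: 32.35
position: [0.5471, -0.019, 0.1986]
ee_rot: [3.141, 0.051, 0.019]
force: [-1.5, 0.3, 32.6]
width: 0.216
gripper_force: 40.0
```

Emit:
carry_out([
  [0,-0.158,0,0.07,0,0,0],
  [0,-0.154,0,0.078,0,0,0],
  [0,-0.15,0,0.085,0,0,0],
  [0,-0.146,0,0.092,0,0,0],
  [0,-0.141,0,0.1,0,0,0],
  [0,-0.136,0,0.106,0,0,0],
  [0,-0.131,0,0.113,0,0,0],
  [0,0,0,0,0,0,0],
])

```text
clock: 33.15
position: [0.516, -0.0199, 0.1795]
ee_rot: [3.14, 0.052, 0.0]
force: [-14.1, 0.6, 25.4]
width: 0.217
gripper_force: 40.0
```

Emit:
carry_out([
  [0,-0.08,0,-0.1,0,0,0],
  [0,-0.08,0,0.08,0,0,0],
  [0,-0.04,0,0.04,0,0,0],
  [0,0,0,0,0,0,0],
])

```text
clock: 33.55
position: [0.5134, -0.0199, 0.1778]
ee_rot: [-3.141, -0.052, -0.005]
force: [1.2, 2.9, 5.7]
width: 0.211
gripper_force: 40.0
```

```bash
python3 balls.py
```

```text
33.55 [ 0.51342679 -0.01991399  0.17780198] [-3.14065998 -0.0521927  -0.00518564]
[249.43333333 122.38333333] 60 centre [ 0.5216 -0.0203  0.2018]
[234.28346457 160.22834646] 127 centre [ 0.5771 -0.0148  0.1387]
[255.6097561  157.43902439] 41 centre [ 0.5027 -0.0196  0.079 ]
[209.92682927 163.76829268] 82 centre [ 0.6435 -0.0162  0.1858]
[218.64285714 197.625     ] 56 centre [ 0.6307 -0.0161  0.0621]
```

Emit:
carry_out([
  [0,-0.1,0,0.08,0,0,0],
  [0,-0.1,0,0.08,0,0,0],
  [0,-0.08,0,0.08,0,0,0],
  [0,0,0,0,0,0,0],
])

```text
clock: 34.0
position: [0.5063, -0.0201, 0.1716]
ee_rot: [-3.141, -0.052, -0.005]
force: [1.6, 2.9, 5.6]
width: 0.215
gripper_force: 40.0
```

```bash
python3 balls.py
```

```text
34.0 [ 0.50629122 -0.02010574  0.17161836] [-3.14059948 -0.05226679 -0.0048193 ]
[252.01818182 122.63636364] 55 centre [ 0.5136 -0.0202  0.1952]
[234.18978102 160.24817518] 137 centre [ 0.5777 -0.0146  0.1393]
[211.93975904 159.69879518] 83 centre [ 0.6372 -0.0161  0.1922]
[254.125      159.58333333] 24 centre [ 0.506  -0.0211  0.0735]
[216.52542373 198.06779661] 59 centre [ 0.6373 -0.0155  0.0679]
```

Nearly there, so I'll push on to the stop.

Emit:
carry_out([
  [0,-0.07,0,0.07,0,0,0],
  [0,-0.04,0,0.04,0,0,0],
  [0,0,0,0,0,0,0],
])

```text
clock: 34.35
position: [0.5057, -0.0201, 0.1707]
ee_rot: [-3.141, -0.052, -0.012]
force: [2.6, 2.7, 19.2]
width: 0.212
gripper_force: 40.0
```

Emit:
carry_out([
  [0,-0.06,0,0.04,0,0,0],
  [0,0,0,0,0,0,0],
])

```text
clock: 34.55
position: [0.5057, -0.0201, 0.1706]
ee_rot: [-3.141, -0.052, -0.017]
force: [4.1, 2.1, 24.2]
width: 0.216
gripper_force: 40.0
```

Emit:
carry_out([
  [0,0.06,0,-0.08,0,0,0],
  [0.5,0,0,0,0,0,0],
  [0.5,0,0,0,0,0,0],
  [0.5,0,0,-0.5,0,0,0],
  [0.5,0,0,-0.8,0,0,0],
  [0.5,0,0,-0.8,0,0,0],
  [0.5,0,0,-0.8,0,0,0],
  [0.5,-0.5,0.5,-0.5,0,0,0],
])

```text
clock: 35.35
position: [0.4913, -0.0324, 0.2557]
ee_rot: [-3.14, -0.055, -0.002]
force: [-0.2, -0.6, -0.4]
width: 0.498
gripper_force: 0.0
```

Emit:
carry_out([
  [0.5,-0.6,0.9,0,0,0,0],
  [0.5,-0.6,0.9,0,0,0,0],
  [0.5,-0.6,0.9,0,0,0,0],
  [0.5,-0.6,0.9,0,0,0,0],
  [0.5,-0.6,0.9,0,0,0,0],
  [0.5,-0.6,0.9,0,0,0,0],
  [0.5,0,0.9,0,0,0,0],
  [0.5,0,0,0,0,0,0],
])

```text
clock: 36.15
position: [0.4044, -0.1972, 0.2542]
ee_rot: [3.14, 0.044, -0.001]
force: [-0.5, 0.4, -0.1]
width: 0.499
gripper_force: 0.0
```

```bash
python3 balls.py; python3 - <<'E'
from h import *
T=grab('top');S=load('scene')
for d,n in((T,'T'),(S,'S')):
    m=cv2.inRange(cv2.cvtColor(d['pixels'],cv2.COLOR_RGB2HSV),(20,120,80),(35,255,255)); m[:150]=0; m[260:]=0; m[:,:200]=0; m[:,340:]=0
    v,u=np.nonzero(m); p=pts(d,np.c_[u,v]); p=p[(abs(p[:,2]-.185)<.006)]
    if len(p)<10: print(n,len(p)); continue
    w=np.linalg.svd(p[:,:2]-p[:,:2].mean(0))[2][0]; print(n,len(p),p.mean(0),np.arctan(w[1]/w[0]))
a=cv2.resize(T['pixels'][165:275,190:310,::-1],(400,367),interpolation=cv2.INTER_CUBIC); b=cv2.resize(S['pixels'][100:265,190:350,::-1],(356,367),interpolation=cv2.INTER_CUBIC)
cv2.imwrite('pics/c5.png',np.hstack([a,b]))
E
```

```text
36.15 [ 0.40442775 -0.19721706  0.25420074] [ 3.14035640e+00  4.39089924e-02 -1.16309580e-03]
[253.2375 122.4875] 80 centre [ 0.5109 -0.0193  0.1942]
[234.28472222 159.72916667] 144 centre [ 0.5767 -0.0152  0.1396]
[212.13402062 158.75257732] 97 centre [ 0.6359 -0.0167  0.1935]
[253.86956522 159.69565217] 23 centre [ 0.5063 -0.0216  0.0729]
[216.45454545 197.92727273] 55 centre [ 0.6379 -0.0151  0.0694]
T 236 [0.57072941 0.09776938 0.18441619] 0.022155174038620648
S 301 [0.56956101 0.09953449 0.18571743] 0.01754135807920445
```

View pics/c5.png

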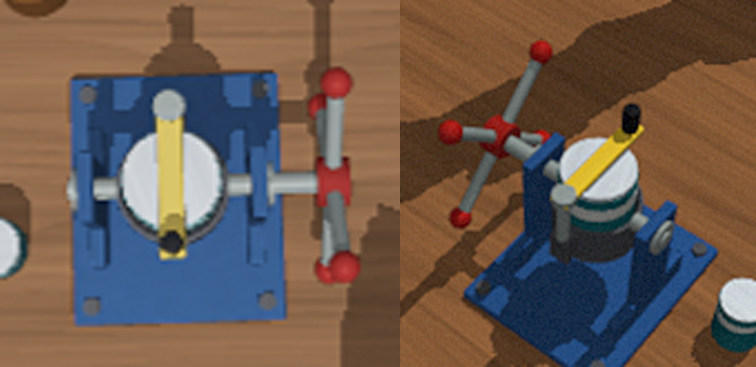

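The tin is upright and the bar lies across the middle of its lid (170,180 in the left half). The ball positions match the start to within a pixel, and the arm is clear.

```bash
python3 -c "
from cell import arm; print(arm.sign_off())"
```

```text
the job is handed in; nothing more can be done
None
```

The job is done and handed in at about 36 s: the bar was swung over the lid, the tin held fully upside down for over two seconds, then turned back fully upright with the bar still over it; the ball slipped from the gripper once on the way over and was regrasped.

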